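# Shake vegetable chunks over a roasting tray

## Robot

A 6-joint arm with a two-finger parallel gripper is mounted at the origin on the work surface. World frame = base frame: x ahead of the robot, y to its left, z up, the work surface at z = 0. Lengths are in m, angles in rad, forces in N, time in s.
With the tool pointing down it reaches from about 0.3 to 0.875 m from the base axis. Payload 6.4 kg.
Tool frame: the origin (TCP) lies between the finger pads; the fingertips stand 25 mm ahead of it and the grasp point (between the pads) lies 6 mm ahead of it; z points along the fingers, y is the line along which they close (so a half turn about z gives the same grasp; the last joint's range is limited). The gripper opens to 85 mm and grips with 20 to 120 N. Pads are 22 mm wide; open, the fingers measure 114 mm over their backs; the gripper's body (76 mm by 85 mm) begins 54 mm behind the grasp point. The pads swing forward as they close: fully open they stand 13 mm farther back than shut.
Start: joints at [-0.206, 0.181, 1.607, -0, 1.354, -0.206], TCP at [0.575, 0, 0.256] pointing down, gripper open.
Joint ranges: [-2.99, 2.99], [-0.89, 2.07], [0.3, 2.58], [-1.14, 4.28], [0, 2.63], [-3.12, 3.12]. Speed limits (rad/s): [2.57, 2.57, 3.01, 3.14, 3.14, 3.14].

## Interface

Orientations are given as a unit quaternion [w, x, y, z].
In Python, from bench import ctrl gives the robot as it stands.
- The arm moves only by the tool servo_tool, never from a script. Its argument "series" is text: rows parted by semicolons, each of 7 numbers parted by spaces: the gripper command: -1 is fully open, 1 is shut, values between are in proportion, then the shift along the tool's x, y, z in m, then the turn, a rotation vector about the tool's x, y, z in degrees. A call has 1 to 12 rows; each row is the pose to reach, as a shift and turn from the pose commanded when the call began, along the tool's axes at that moment; what a row does not reach only later rows make up. A row lasts 1/12 s, in which the tool goes at most 41.7 mm and 7.16 degrees, less where a joint would pass 70% of its speed; a pose out of reach is approached as far as the arm can. A call with a gripper value outside its range is refused whole. The fingers move at their own pace and stop on an object; the grip force is fixed at half the most. Time passes only in rows, so rows that repeat a pose let the fingers close. It gives the time, the measured TCP pose, the force, the opening and the grip force at its end, in the units of the state.
- ctrl.get_obs(): the state, without advancing time (a new reading comes with each control period).
- ctrl.camera(name): name is "scene" or "side" or "wrist"; returns a dict with "img" (400x640x3 uint8, red, green, blue), "z_map" (400x640 float32, m along the optical axis (not along the pixel's ray), 0 where there is no reading), "fovy" (degrees; the focal length in pixels is half the picture's height over the tangent of half this angle, whatever the lens; pixels are square), "cx", "cy" (the principal point, pixels), "extrinsics" (4x4, takes a point from camera to world coordinates); the wrist camera has in their place "T_tool_cam" (4x4, takes a point from camera to tool coordinates, whose origin is the TCP and whose axes are the flange's). Camera axes: x right, y down, z forward; pixel columns grow to the right and rows downward; lengths in m; the calibration is good to about 2 mm. A picture is of the moment at which its call begins: read the wrist's pose just before it.
- ctrl.hand_in(): hands the job in; it is judged then, once.
The state is a dict: "time_s": time; "q": joint angles; "dq": joint speeds; "joint_efforts": joint torques, N m; "eef_pos": TCP position; "eef_rot": TCP orientation; "wrist_force": force on the tool from outside, world axes, zero at the start; "torque": the same for the moment, N m; "opening": opening from 0.0 (shut) to 1.0 (fully open); "grasp_force": force on a finger pad.
Only numpy, scipy, OpenCV 4.12 (cv2) and the standard library are available. Lean on these libraries where they do the work, as an engineer would, in place of code of your own. Each camera call takes 0.05 s, during which the arm holds its last target. There are 200 camera calls.

## Task

Pick up the scoop by its post and shake its eight sweet potato chunks evenly over the roasting tray, from low above it and without touching the chunks with the fingers, so that all end up in the tray and each of its three bays has at least two. Then stand the empty scoop upright back on the middle of its stone board. Do not shove the tray, and leave the bottle, the jar and the bowl alone.

Things in the scene. Friction and masses are not known exactly. Their poses are not given: they have to be found in the camera images.
- scoop: Aluminium scoop, open-topped trough 140 mm long (x), 70 wide (y), walls 43 high, walls and floor 3 thick, 0.28 kg. Closed at +x, fully open (no lip) at its -x end, the mouth. Origin: centre of the underside, z up as it stands. A bridge 24 mm long at x = +10, top 51 mm up, carries the post. Starts on the board, mouth roughly towards the robot, holding eight chunks in four rows of two.
- scoop_grip (a point): Grip point on the axis of the scoop's handle, a black upright square post 24 x 24 mm from 51 to 106 mm above the scoop's underside, at scoop x = +10, y = 0; this point is 88 mm up. Axes as the scoop's. The post can be taken across x or across y.
- scoop_mouth (a point): Middle of the mouth edge, on the trough's floor (scoop x = -70 mm, y = 0, z = 3 mm); axes as the scoop's. Chunks slide out over it when the mouth is tilted down by about 25 to 37 degrees (friction varies), or 14 to 25 with brisk shaking; levelling it stops them.
- tray: Dark steel roasting tray, loose, 1.2 kg, 210 mm (x) by 300 mm (y), walls 4 thick and 35 high, rolled rim to 40 high on the long sides, floor 4 mm thick. Origin: centre of the underside. Two ribs along x at y = -48 and +48 mm, 8 wide, tops 15 mm up, part it into three bays along y; a chunk belongs to the bay its centre lies over.
- bay_minus (a point): Centre of the floor of the bay at the tray's -y end (tray y = -97 mm).
- bay_mid (a point): Centre of the floor of the middle bay (tray y = 0).
- bay_plus (a point): Centre of the floor of the bay at the tray's +y end (tray y = +97 mm).
- board: Fixed white stone board, 200 mm (x) by 150 mm (y), 15 mm thick, home of the scoop. Origin: centre of its underside. Tray and board may lie either way round, left and right.
- chunk0: Sweet potato chunk, orange block 24 x 20 x 18 mm with rounded edges and a brown skin patch, 12 g, one of eight alike. Origin: its centre.
- chunk1: Sweet potato chunk, orange block 24 x 20 x 18 mm with rounded edges and a brown skin patch, 12 g, one of eight alike. Origin: its centre.
- chunk2: Sweet potato chunk, orange block 24 x 20 x 18 mm with rounded edges and a brown skin patch, 12 g, one of eight alike. Origin: its centre.
- chunk3: Sweet potato chunk, orange block 24 x 20 x 18 mm with rounded edges and a brown skin patch, 12 g, one of eight alike. Origin: its centre.
- chunk4: Sweet potato chunk, orange block 24 x 20 x 18 mm with rounded edges and a brown skin patch, 12 g, one of eight alike. Origin: its centre.
- chunk5: Sweet potato chunk, orange block 24 x 20 x 18 mm with rounded edges and a brown skin patch, 12 g, one of eight alike. Origin: its centre.
- chunk6: Sweet potato chunk, orange block 24 x 20 x 18 mm with rounded edges and a brown skin patch, 12 g, one of eight alike. Origin: its centre.
- chunk7: Sweet potato chunk, orange block 24 x 20 x 18 mm with rounded edges and a brown skin patch, 12 g, one of eight alike. Origin: its centre.
- oil: Green glass bottle, 60 mm across, 200 mm tall, beyond the work; bystander. Origin: centre of its underside.
- jar: Glass jar with a steel cap, 68 mm across, 90 mm tall; bystander. Origin: centre of its underside.
- bowl: White ceramic bowl, 120 mm across, 55 mm tall; bystander. Origin: centre of its underside.

How it is judged:
On the way, in this order (a step that is already met when the one before it is completed fails the run):
1. the scoop is lifted clear of the board (height (world z) of scoop above 0.045 m), for 0.1 s.
2. all eight chunks are in the tray while the scoop is still held up (x of chunk0 in the frame of tray between -0.106 and 0.106 m and y of chunk0 in the frame of tray between -0.15 and 0.15 m and z of each of chunk0, chunk1, chunk2, chunk3, chunk4, chunk5, chunk6, chunk7 in the frame of tray below 0.05 m and x of chunk1 in the frame of tray between -0.106 and 0.106 m and y of chunk1 in the frame of tray between -0.15 and 0.15 m and x of chunk2 in the frame of tray between -0.106 and 0.106 m and y of chunk2 in the frame of tray between -0.15 and 0.15 m and x of chunk3 in the frame of tray between -0.106 and 0.106 m and y of chunk3 in the frame of tray between -0.15 and 0.15 m and x of chunk4 in the frame of tray between -0.106 and 0.106 m and y of chunk4 in the frame of tray between -0.15 and 0.15 m and x of chunk5 in the frame of tray between -0.106 and 0.106 m and y of chunk5 in the frame of tray between -0.15 and 0.15 m and x of chunk6 in the frame of tray between -0.106 and 0.106 m and y of chunk6 in the frame of tray between -0.15 and 0.15 m and x of chunk7 in the frame of tray between -0.106 and 0.106 m and y of chunk7 in the frame of tray between -0.15 and 0.15 m and height (world z) of scoop above 0.05 m), for 0.2 s.
At the end, for the whole second after the job is handed in: All eight chunks lie at rest inside the tray, at least two with their centres in each of the three bays (parted at the ribs' middles); the scoop stands upright (within 0.1 rad) and at rest on the board, its centre within 60 mm of the board's centre (x of chunk0 in the frame of tray between -0.106 and 0.106 m and y of chunk0 in the frame of tray between -0.15 and 0.15 m and z of each of chunk0, chunk1, chunk2, chunk3, chunk4, chunk5, chunk6, chunk7 in the frame of tray below 0.05 m and x of chunk1 in the frame of tray between -0.106 and 0.106 m and y of chunk1 in the frame of tray between -0.15 and 0.15 m and x of chunk2 in the frame of tray between -0.106 and 0.106 m and y of chunk2 in the frame of tray between -0.15 and 0.15 m and x of chunk3 in the frame of tray between -0.106 and 0.106 m and y of chunk3 in the frame of tray between -0.15 and 0.15 m and x of chunk4 in the frame of tray between -0.106 and 0.106 m and y of chunk4 in the frame of tray between -0.15 and 0.15 m and x of chunk5 in the frame of tray between -0.106 and 0.106 m and y of chunk5 in the frame of tray between -0.15 and 0.15 m and x of chunk6 in the frame of tray between -0.106 and 0.106 m and y of chunk6 in the frame of tray between -0.15 and 0.15 m and x of chunk7 in the frame of tray between -0.106 and 0.106 m and y of chunk7 in the frame of tray between -0.15 and 0.15 m and (((y of chunk0 in the frame of tray below -0.048 m or y of chunk2 in the frame of tray below -0.048 m or y of chunk4 in the frame of tray below -0.048 m or y of chunk6 in the frame of tray below -0.048 m) and (y of chunk1 in the frame of tray below -0.048 m or y of chunk3 in the frame of tray below -0.048 m or y of chunk5 in the frame of tray below -0.048 m or y of chunk7 in the frame of tray below -0.048 m)) or ((y of chunk0 in the frame of tray below -0.048 m or y of chunk1 in the frame of tray below -0.048 m or y of chunk4 in the frame of tray below -0.048 m or y of chunk5 in the frame of tray below -0.048 m) and (y of chunk2 in the frame of tray below -0.048 m or y of chunk3 in the frame of tray below -0.048 m or y of chunk6 in the frame of tray below -0.048 m or y of chunk7 in the frame of tray below -0.048 m)) or ((y of chunk0 in the frame of tray below -0.048 m or y of chunk1 in the frame of tray below -0.048 m or y of chunk2 in the frame of tray below -0.048 m or y of chunk3 in the frame of tray below -0.048 m) and (y of chunk4 in the frame of tray below -0.048 m or y of chunk5 in the frame of tray below -0.048 m or y of chunk6 in the frame of tray below -0.048 m or y of chunk7 in the frame of tray below -0.048 m))) and (((y of chunk0 in the frame of tray between -0.048 and 0.048 m or y of chunk2 in the frame of tray between -0.048 and 0.048 m or y of chunk4 in the frame of tray between -0.048 and 0.048 m or y of chunk6 in the frame of tray between -0.048 and 0.048 m) and (y of chunk1 in the frame of tray between -0.048 and 0.048 m or y of chunk3 in the frame of tray between -0.048 and 0.048 m or y of chunk5 in the frame of tray between -0.048 and 0.048 m or y of chunk7 in the frame of tray between -0.048 and 0.048 m)) or ((y of chunk0 in the frame of tray between -0.048 and 0.048 m or y of chunk1 in the frame of tray between -0.048 and 0.048 m or y of chunk4 in the frame of tray between -0.048 and 0.048 m or y of chunk5 in the frame of tray between -0.048 and 0.048 m) and (y of chunk2 in the frame of tray between -0.048 and 0.048 m or y of chunk3 in the frame of tray between -0.048 and 0.048 m or y of chunk6 in the frame of tray between -0.048 and 0.048 m or y of chunk7 in the frame of tray between -0.048 and 0.048 m)) or ((y of chunk0 in the frame of tray between -0.048 and 0.048 m or y of chunk1 in the frame of tray between -0.048 and 0.048 m or y of chunk2 in the frame of tray between -0.048 and 0.048 m or y of chunk3 in the frame of tray between -0.048 and 0.048 m) and (y of chunk4 in the frame of tray between -0.048 and 0.048 m or y of chunk5 in the frame of tray between -0.048 and 0.048 m or y of chunk6 in the frame of tray between -0.048 and 0.048 m or y of chunk7 in the frame of tray between -0.048 and 0.048 m))) and (((y of chunk0 in the frame of tray above 0.048 m or y of chunk2 in the frame of tray above 0.048 m or y of chunk4 in the frame of tray above 0.048 m or y of chunk6 in the frame of tray above 0.048 m) and (y of chunk1 in the frame of tray above 0.048 m or y of chunk3 in the frame of tray above 0.048 m or y of chunk5 in the frame of tray above 0.048 m or y of chunk7 in the frame of tray above 0.048 m)) or ((y of chunk0 in the frame of tray above 0.048 m or y of chunk1 in the frame of tray above 0.048 m or y of chunk4 in the frame of tray above 0.048 m or y of chunk5 in the frame of tray above 0.048 m) and (y of chunk2 in the frame of tray above 0.048 m or y of chunk3 in the frame of tray above 0.048 m or y of chunk6 in the frame of tray above 0.048 m or y of chunk7 in the frame of tray above 0.048 m)) or ((y of chunk0 in the frame of tray above 0.048 m or y of chunk1 in the frame of tray above 0.048 m or y of chunk2 in the frame of tray above 0.048 m or y of chunk3 in the frame of tray above 0.048 m) and (y of chunk4 in the frame of tray above 0.048 m or y of chunk5 in the frame of tray above 0.048 m or y of chunk6 in the frame of tray above 0.048 m or y of chunk7 in the frame of tray above 0.048 m))) and linear speed of each of chunk0, chunk1, chunk2, chunk3, chunk4, chunk5, chunk6, chunk7, scoop below 0.03 m/s and horizontal distance between scoop and board below 0.06 m and angle between scoop's own z axis and vertical below 0.1 rad and height (world z) of scoop between 0.008 and 0.022 m); the robot touches nothing.
It fails at once if a chunk is touched by the fingers (contact force between the fingers and chunk0 above 0.5 N or contact force between the fingers and chunk1 above 0.5 N or contact force between the fingers and chunk2 above 0.5 N or contact force between the fingers and chunk3 above 0.5 N or contact force between the fingers and chunk4 above 0.5 N or contact force between the fingers and chunk5 above 0.5 N or contact force between the fingers and chunk6 above 0.5 N or contact force between the fingers and chunk7 above 0.5 N).
It fails at once if a chunk is dropped from height or flung (faster than 2 m/s) (linear speed of any of chunk0, chunk1, chunk2, chunk3, chunk4, chunk5, chunk6, chunk7 above 2 m/s).
It fails at once if the tray is shoved more than 30 mm (distance of tray from where it was at the start of the episode above 0.03 m).
It fails at once if the bottle, jar or bowl is moved more than 30 mm (distance of any of oil, jar, bowl from where it was at the start of the episode above 0.03 m).
It also fails if it takes over 67 s, if anything falls off the work surface, if the arm or the gripper's body presses on something with over 40 N, if the wrist force passes 120 N, or if a joint passes its speed limit or range.

## Working session

There is one attempt and no reset: what is moved stays moved. The work goes in short steps, Python scripts to look and compute and a tool call to move; the robot and the scene stay as the last step left them, time stands still between calls to the robot, and variables do not carry over. Pictures are saved under pics/ and viewed, at most 10 in all, crops included, and the job is handed in when it is done.

Besides the shell and the picture viewer there is one more tool, called after ">>>" by a JSON object that holds its "api" and its "payload". servo_tool: Moves the arm, as the interface text tells. Its arguments: {"type":"object","properties":{"series":{"type":"string"}},"required":["series"]}

```bash
mkdir -p pics
cat > h.py <<'E'
import numpy as np,cv2
from bench import ctrl
from scipy.spatial.transform import Rotation as R
def cam(n):
    o=ctrl.get_obs();c=ctrl.camera(n)
    if n=="wrist":
        w,x,y,z=o["eef_rot"];T=np.eye(4);T[:3,:3]=R.from_quat([x,y,z,w]).as_matrix();T[:3,3]=o["eef_pos"]
        c["E"]=T@c["T_tool_cam"]
    else: c["E"]=np.array(c["extrinsics"])
    return c
def pts(c):
    z=c["z_map"];f=200/np.tan(np.radians(c["fovy"])/2)
    v,u=np.mgrid[0:400,0:640]
    P=np.stack([(u-c["cx"])/f*z,(v-c["cy"])/f*z,z],-1)
    W=P@c["E"][:3,:3].T+c["E"][:3,3]
    W[z==0]=np.nan
    return W
def save(c,n): cv2.imwrite(f"pics/{n}.png",c["img"][...,::-1])
E
python3 - <<'E'
from h import *
o=ctrl.get_obs();print(o)
a=[]
for n in("scene","side"):
    c=cam(n);a.append(c["img"]);print(n,c["fovy"],np.round(c["E"],3).tolist());W=pts(c);np.save(n,W)
    print(np.nanpercentile(W.reshape(-1,3),[1,50,99],axis=0).round(3))
cv2.imwrite("pics/a.png",cv2.resize(np.vstack(a),(480,600))[...,::-1])
cv2.imwrite("pics/a1.png",a[0][...,::-1]);cv2.imwrite("pics/a2.png",a[1][...,::-1])
E
```

```text
{'time_s': 0.0, 'q': array([-2.06333635e-01,  1.81554645e-01,  1.60798936e+00, -2.64104311e-05,
        1.35381952e+00, -2.06265435e-01]), 'dq': array([-4.27701597e-04, -7.13199578e-04, -2.35709516e-04, -6.01127846e-05,
       -1.66351693e-05, -1.46813295e-03]), 'joint_efforts': array([ 3.41415571e-04, -4.44869328e+01, -3.51340663e+01, -2.51131587e-04,
        9.11703974e-03,  3.43231875e-05]), 'eef_pos': array([5.74491371e-01, 9.68833060e-05, 2.55385486e-01]), 'eef_rot': array([-7.34014525e-04,  7.07128598e-01,  7.07084409e-01, -4.95362806e-04]), 'wrist_force': array([0.20491544, 0.65272868, 0.30716523]), 'torque': array([ 0.0264758 , -0.0063153 , -0.01750992]), 'grasp_force': 0.0, 'opening': 1.0009098016506652}
scene 52.45707262283095 [[-0.318, 0.796, -0.515, 1.034], [0.948, 0.265, -0.175, 0.106], [-0.003, -0.544, -0.839, 0.796], [0.0, 0.0, 0.0, 1.0]]
[[-1.583e+00 -1.303e+00 -7.540e-01]
 [ 5.680e-01 -2.800e-02 -1.000e-03]
 [ 1.081e+00  9.100e-01  5.080e-01]]
side 55.786062112622865 [[-0.957, -0.201, 0.211, 0.42], [-0.291, 0.663, -0.689, 0.528], [-0.002, -0.721, -0.693, 0.641], [0.0, 0.0, 0.0, 1.0]]
[[-0.252 -1.955 -0.752]
 [ 0.584 -0.186  0.   ]
 [ 2.298  0.397  0.443]]
```

View pics/a1.png

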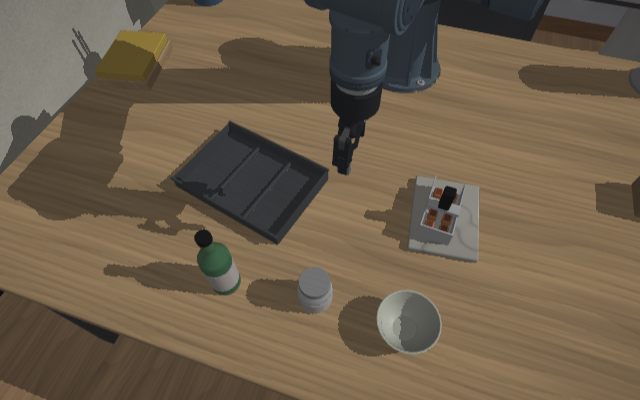

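View pics/a2.png

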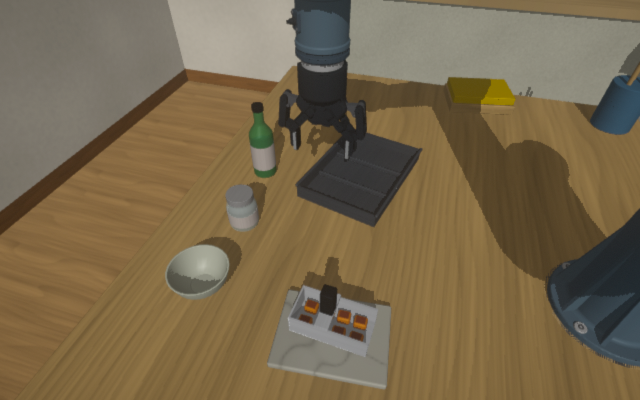

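The scene view shows the tray around (250,180) and the scoop on its board at (440,212). The bottle is at (215,262), the jar at (315,290) and the bowl at (408,322). The side view agrees. Next I measure their poses from depth and colour.

Run:
```python
from h import *
def rect(p,name):
    (c,s,a)=cv2.minAreaRect((p*1000).astype(np.float32)); print(name,len(p),np.round(c,1),np.round(s,1),round(a,2),"med",np.median(p,0).round(4))
for n,f in(("scene","a1"),("side","a2")):
    W=np.load(n+".npy");im=cv2.imread(f"pics/{f}.png").astype(int)
    x,y,z=W[...,0],W[...,1],W[...,2]
    mx=im.max(-1);print(n)
    board=(x>.35)&(x<.75)&(y>.08)&(y<.45)&(z>.010)&(z<.020); 
    m=cv2.morphologyEx(board.astype(np.uint8),cv2.MORPH_OPEN,np.ones((3,3)))>0
    rect(W[m][:,:2],"board"); print(np.median(z[m]))
    reg=(x>.35)&(x<.75)&(y>.08)&(y<.45)
    rect(W[reg&(z>.045)&(z<.062)&(mx>90)][:,:2],"scooprim")
    rect(W[reg&(z>.11)&(z<.13)][:,:2],"posttop"); print(np.median(z[reg&(z>.10)]))
    rect(W[reg&(z>.085)&(z<.13)][:,:2],"post")
    tr=(x>.3)&(x<.8)&(y<.05)&(y>-.5)&(mx<90)&(z<.045)
    for lo,hi,nm in((.03,.045,"trayrim"),(.011,.018,"ribs")):
        m=cv2.morphologyEx((tr&(z>lo)&(z<hi)).astype(np.uint8),cv2.MORPH_OPEN,np.ones((2,2)));
        rect(W[m>0][:,:2],nm)
    # objects
    for nm,lo,hi in(("tall",.15,.25),):
        pass
    far=(x>.62)&(x<1.05)&(abs(y)<.5)&(z>.02)&~tr
    k,l,s,c=cv2.connectedComponentsWithStats(far.astype(np.uint8))
    for i in range(1,k):
        if s[i][4]>150: q=W[l==i]; print(i,s[i].tolist(),np.percentile(q,[2,98],axis=0).round(3).tolist())
```

```text
scene
board 3442 [569.7 213.9] [356.7 155.5] 3.55 med [0.5209 0.2222]
0.014040471898249807
scooprim 463 [588.  179.2] [110.2 324.1] 89.69 med [0.7145 0.1747]
posttop 141 [507.4 195.8] [23.6 25.2] 87.98 med [0.5112 0.1958]
0.11861648360594318
post 238 [507.6 195.8] [23.6 25.8] 87.32 med [0.5164 0.1952]
trayrim 1339 [ 662.5 -247.2] [538.9 180.8] 42.77 med [nan nan]
ribs 668 [ 542.4 -245. ] [299.1 209. ] 76.79 med [nan nan]
1 [354, 0, 53, 35, 1082] [[0.62, 0.007, 0.522], [0.633, 0.055, 0.56]]
3 [332, 131, 21, 45, 699] [[0.622, -0.011, 0.252], [0.651, 0.012, 0.348]]
4 [194, 230, 45, 64, 1734] [[0.772, -0.208, 0.029], [0.822, -0.162, 0.201]]
5 [297, 267, 36, 45, 1231] [[0.741, -0.033, 0.028], [0.799, 0.027, 0.091]]
6 [376, 290, 66, 65, 1851] [[0.715, 0.123, 0.021], [0.826, 0.234, 0.056]]
side
board 5681 [567.7 215.8] [354.8 157.2] 3.74 med [0.4792 0.2468]
0.015362783936949898
scooprim 1109 [587.2 181.1] [109.4 326.1] 89.68 med [0.5268 0.2103]
posttop 238 [505.5 197.3] [24.2 24.3] 84.78 med [0.5048 0.2004]
0.12038593488870342
post 379 [505.7 197.7] [24.9 24.3] 86.54 med [0.5039 0.2057]
trayrim 942 [ 467.4 -205.7] [400.8 194.7] 46.99 med [nan nan]
ribs 668 [ 612.3 -217. ] [393.1 282.8] 73.65 med [nan nan]
1 [278, 89, 21, 61, 624] [[0.62, -0.008, 0.256], [0.647, 0.014, 0.349]]
2 [249, 102, 27, 72, 1301] [[0.761, -0.199, 0.026], [0.812, -0.161, 0.201]]
5 [225, 185, 33, 43, 1117] [[0.731, -0.027, 0.022], [0.789, 0.029, 0.092]]
7 [165, 245, 64, 55, 1783] [[0.713, 0.124, 0.021], [0.824, 0.235, 0.057]]
```

Run:
```python
from h import *
def rect(p,name):
    p=p[np.isfinite(p).all(1)]
    (c,s,a)=cv2.minAreaRect((p*1000).astype(np.float32)); print(name,len(p),np.round(c,1),np.round(s,1),round(a,2))
def big(m):
    k,l,s,c=cv2.connectedComponentsWithStats(m.astype(np.uint8)); return l==1+s[1:,4].argmax()
for n,f in(("scene","a1"),("side","a2")):
    W=np.load(n+".npy");im=cv2.imread(f"pics/{f}.png").astype(int)
    x,y,z=W[...,0],W[...,1],W[...,2]; mx=im.max(-1);print(n)
    reg=(x>.35)&(x<.66)&(y>.08)&(y<.40)
    rect(W[big(reg&(z>.009)&(z<.020)&(x<.64))][:,:2],"board")
    rect(W[big(reg&(z>.008)&(z<.13))][:,:2],"boardall")
    rect(W[reg&(z>.048)&(z<.062)&(mx>90)][:,:2],"scooprim")
    t=(x>.35)&(x<.76)&(y<-.04)&(y>-.45)&(z<.045)&(z>-.005)&(mx<95)
    q=W[big(t&(z>.003))];rect(q[:,:2],"tray"); 
    r=W[big(t&(z>.002))]; r=r[r[:,2]>.03]; rect(r[:,:2],"rim")
    o=(im[...,2]>1.6*im[...,0])&(im[...,2]>90)&reg&(z>.02)
    k,l,s,c=cv2.connectedComponentsWithStats(o.astype(np.uint8))
    print([np.nanmedian(W[l==i],0).round(3).tolist() for i in range(1,k) if s[i,4]>12])
```

```text
scene
board 3253 [493.9 209.5] [202.3 150.2] 6.4
boardall 5064 [493.9 209.5] [202.3 150.2] 6.4
scooprim 197 [497.1 196.7] [ 70.1 142.3] 86.64
tray 7429 [ 540.6 -246.2] [304.  221.3] 76.6
rim 1344 [ 540.7 -246.4] [303.7 221.3] 76.57
[[0.455, 0.182, 0.035], [0.535, 0.185, 0.033]]
side
board 5765 [492.6 210.8] [200. 151.] 6.13
boardall 9428 [492.5 210.8] [200.2 151. ] 6.13
scooprim 755 [496.  197.4] [ 71.9 140.1] 86.63
tray 6584 [ 539.5 -245. ] [305.3 221.2] 76.27
rim 968 [ 539.5 -245. ] [305.3 221.2] 76.26
[[0.54, 0.184, 0.035], [0.479, 0.186, 0.035], [0.449, 0.188, 0.035]]
```

Board centre is (0.493, 0.210), yaw 6°. Scoop centre is (0.4965, 0.197), yaw −3.4°, so the post is at (0.5065, 0.1965). Tray centre is (0.540, −0.2455), yaw −13.5°. I move to hover above the post.

>>> {"api": "servo_tool", "payload": {"series": "-1 0.03 -0.01 0.01 0 0 1; -1 0.07 -0.024 0.02 0 0 2; -1 0.108 -0.038 0.03 0 0 3.4; -1 0.145 -0.051 0.04 0 0 3.4; -1 0.175 -0.06 0.05 0 0 3.4; -1 0.19 -0.066 0.055 0 0 3.4; -1 0.1965 -0.068 0.06 0 0 3.4; -1 0.1965 -0.068 0.06 0 0 3.4; -1 0.1965 -0.068 0.06 0 0 3.4"}}

```text
time_s: 0.85
eef_pos: [0.5071, 0.196, 0.1961]
eef_rot: [0.0, 0.728, 0.686, -0.0]
wrist_force: [-0.0, 0.7, -0.1]
opening: 1.002
grasp_force: 0.0
```

Run:
```python
from h import *
o=ctrl.get_obs();print(o["eef_pos"],o["eef_rot"],o["q"])
c=cam("wrist");save(c,"w1");W=pts(c)
z=W[...,2];m=(z>.112)&(z<.128)&(c["img"].max(-1)<90)
q=W[m][:,:2];print(len(q),cv2.minAreaRect((q*1000).astype(np.float32)),np.median(z[m]))
```

```text
[0.50713035 0.196048   0.19605359] [ 4.61500483e-05  7.27640879e-01  6.85958178e-01 -3.57171248e-04] [ 1.50760636e-01  1.74350513e-01  1.74263008e+00 -5.12611108e-04
  1.22514708e+00  2.09891225e-01]
1034 ((505.962890625, 195.636962890625), (23.902009963989258, 23.483108520507812), 86.2308578491211) 0.12044361280615305
```

View pics/w1.png

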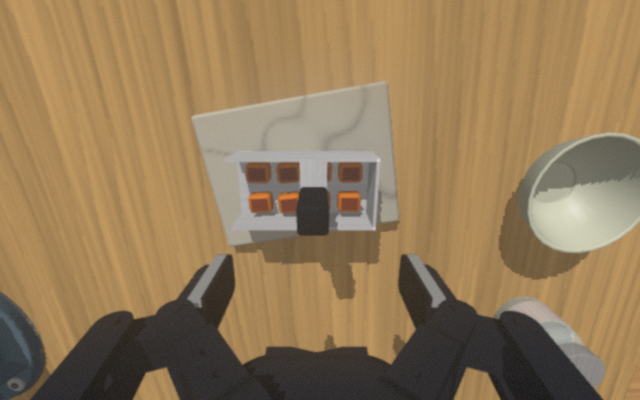

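The wrist view shows the post at (313,205) centred between the open fingers, with the chunk rows in the trough at either side of the bridge. The fit is within 1 mm, so I descend and grip.

>>> {"api": "servo_tool", "payload": {"series": "-1 0 -0.001 0.015; -1 0 -0.001 0.04"}}

```text
$.series[0]: bad value
```

>>> {"api": "servo_tool", "payload": {"series": "-1 0 -0.001 0.02 0 0 0; -1 0 -0.001 0.04 0 0 0; -1 0 -0.001 0.06 0 0 0; -1 0 -0.001 0.075 0 0 0; -1 0 -0.001 0.084 0 0 0; -1 0 -0.001 0.087 0 0 0; -1 0 -0.001 0.087 0 0 0; -1 0 -0.001 0.087 0 0 0"}}

```text
time_s: 1.57
eef_pos: [0.507, 0.1962, 0.1102]
eef_rot: [0.0, 0.728, 0.686, 0.001]
wrist_force: [-0.2, -0.3, -0.8]
opening: 1.004
grasp_force: 0.0
```

>>> {"api": "servo_tool", "payload": {"series": "1 0 0 0 0 0 0; 1 0 0 0 0 0 0; 1 0 0 0 0 0 0; 1 0 0 0 0 0 0; 1 0 0 0 0 0 0; 1 0 0 0 0 0 0; 1 0 0 0 0 0 0; 1 0 0 0 0 0 0; 1 0 0 0 0 0 0"}}

```text
time_s: 2.32
eef_pos: [0.506, 0.1967, 0.1096]
eef_rot: [-0.0, 0.728, 0.686, 0.0]
wrist_force: [-3.4, 0.9, 4.8]
opening: 0.268
grasp_force: 59.9
```

Gripped: opening 0.27, force 60 N. I lift gently, then compute the transit numbers.

>>> {"api": "servo_tool", "payload": {"series": "1 0 0 -0.004 0 0 0; 1 0 0 -0.012 0 0 0; 1 0 0 -0.024 0 0 0; 1 0 0 -0.04 0 0 0; 1 0 0 -0.056 0 0 0; 1 0 0 -0.072 0 0 0; 1 0 0 -0.085 0 0 0; 1 0 0 -0.094 0 0 0; 1 0 0 -0.099 0 0 0; 1 0 0 -0.1 0 0 0; 1 0 0 -0.1 0 0 0"}}

```text
time_s: 3.23
eef_pos: [0.5059, 0.1965, 0.2093]
eef_rot: [-0.0, 0.728, 0.686, -0.0]
wrist_force: [-0.2, 0.1, -4.1]
opening: 0.27
grasp_force: 59.1
```

```bash
cat >> h.py <<'E'
def pose():
    o=ctrl.get_obs();w,x,y,z=o["eef_rot"];return np.array(o["eef_pos"]),R.from_quat([x,y,z,w])
S2T=np.array([[0,1,0],[1,0,0],[0,0,-1.]])
def target(mouth,yaw,tilt):
    Rs=R.from_euler("ZY",[yaw,-tilt],degrees=True)
    return np.array(mouth)+Rs.apply([.08,0,.091]), Rs*R.from_matrix(S2T)
def tray(x,y,z,c=(.540,-.2455),yaw=-13.5):
    a=np.radians(yaw);return [c[0]+x*np.cos(a)-y*np.sin(a),c[1]+x*np.sin(a)+y*np.cos(a),z]
def rel(p,r):
    p0,r0=pose();return r0.inv().apply(p-p0).round(4),np.degrees((r0.inv()*r).as_rotvec()).round(2)
E
python3 - <<'E'
from h import *
p,r=pose();print(p,(r*R.from_matrix(S2T.T)).as_euler("ZYX",degrees=True))
for t in(0,10): print(t,*rel(*target(tray(.01,.097,.09),-13.5,t)))
E
```

```text
[0.50590852 0.19654763 0.20927616] [-3.40194940e+00  1.27167114e-04  5.34131831e-05]
0 [-0.3595  0.1659  0.0283] [-0.  -0.  10.1]
10 [-0.3565  0.1491  0.0158] [-9.97 -0.88 10.07]
```

>>> {"api": "servo_tool", "payload": {"series": "1 -0.004 0.002 0 0 0 0.1; 1 -0.014 0.006 0 0 0 0.4; 1 -0.031 0.013 0 0 0 0.9; 1 -0.05 0.021 0 0 0 1.4; 1 -0.072 0.03 0 0 0 2; 1 -0.094 0.039 0 0 0 2.6; 1 -0.115 0.048 0 0 0 3.2; 1 -0.135 0.056 0 0 0 3.8; 1 -0.153 0.064 0 0 0 4.3; 1 -0.167 0.07 0 0 0 4.6; 1 -0.176 0.074 0 0 0 4.9; 1 -0.18 0.075 0 0 0 5"}}

```text
time_s: 4.23
eef_pos: [0.5705, 0.0107, 0.2088]
eef_rot: [-0.0, 0.758, 0.653, -0.0]
wrist_force: [-0.4, -1.0, -3.7]
opening: 0.271
grasp_force: 59.2
```

Run:
```python
from h import *
for t in(0,10): print(t,*rel(*target(tray(.01,.097,.09),-13.5,t)))
```

```text
0 [-0.1691  0.1059  0.0278] [-0.03  0.01  4.98]
10 [-0.1676  0.0889  0.0153] [-10.03  -0.42   4.97]
```

>>> {"api": "servo_tool", "payload": {"series": "1 -0.004 0.002 0 0 0 0.1; 1 -0.014 0.007 0.001 -0.5 0 0.4; 1 -0.029 0.015 0.003 -1.5 0 0.9; 1 -0.047 0.025 0.004 -3 0 1.4; 1 -0.066 0.035 0.006 -4 0 2; 1 -0.086 0.046 0.008 -5 -0.2 2.6; 1 -0.106 0.056 0.01 -6 -0.3 3.2; 1 -0.124 0.066 0.011 -7.5 -0.3 3.8; 1 -0.141 0.075 0.013 -8.5 -0.4 4.3; 1 -0.154 0.082 0.014 -9.5 -0.4 4.6; 1 -0.163 0.087 0.015 -10 -0.4 4.9; 1 -0.166 0.089 0.015 -10 -0.4 5"}}

```text
time_s: 5.23
eef_pos: [0.6339, -0.1659, 0.1939]
eef_rot: [0.068, 0.782, 0.617, 0.054]
wrist_force: [-0.5, -0.3, -3.9]
opening: 0.271
grasp_force: 59.2
```

```bash
cat >> h.py <<'E'
def plan(y,z,tilts,x=.01):
    for t in tilts: print(t,*rel(*target(tray(x,y,z),-13.5,t)))
def orange(c): 
    h=cv2.cvtColor(c["img"],cv2.COLOR_RGB2HSV); return ((h[...,0]<13)&(h[...,1]>150)&(h[...,2]>70))
E
python3 - <<'E'
from h import *
plan(.097,.06,(10,16,20,22,24,26,28,30))
c=cam("wrist");save(c,"w2");c=cam("scene");save(c,"s2")
print(ctrl.get_obs()["q"])
cv2.imwrite("pics/c2.png",np.vstack([cv2.resize(cv2.imread(f"pics/{n}2.png"),(480,300)) for n in "ws"]))
E
```

```text
10 [-0.0024 -0.005   0.0299] [-0.   -0.04  0.03]
16 [-0.0024 -0.015   0.0221] [-6.   -0.04  0.02]
20 [-0.0024 -0.022   0.0174] [-10.    -0.04   0.02]
22 [-0.0023 -0.0257  0.0153] [-12.    -0.04   0.02]
24 [-0.0023 -0.0294  0.0133] [-14.    -0.04   0.02]
26 [-0.0023 -0.0332  0.0114] [-16.    -0.04   0.02]
28 [-0.0023 -0.0371  0.0097] [-18.    -0.04   0.02]
30 [-0.0023 -0.041   0.0081] [-20.    -0.04   0.02]
[-0.452782    0.30924517  1.59069253  0.04375902  1.07235282 -0.23595086]
```

View pics/c2.png

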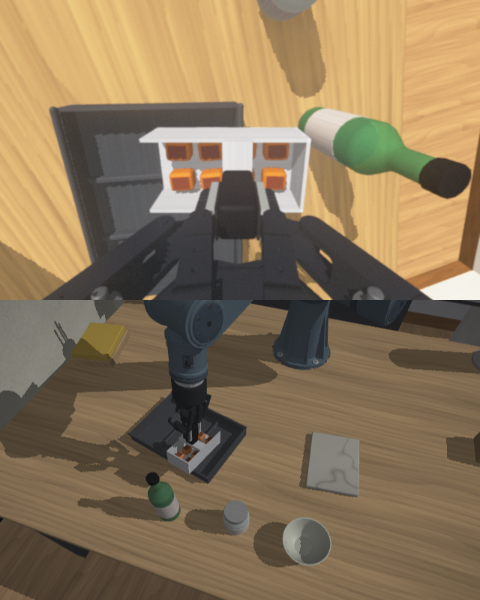

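The upper (wrist) picture shows the chunk rows in place at about x=180, 208 and 272, with the mouth over the tray bay. The lower (scene) picture confirms the scoop is over the tray's +y end. I lower it and tilt to 22°.

>>> {"api": "servo_tool", "payload": {"series": "1 -0.001 -0.002 0.006 -1 0 0; 1 -0.002 -0.006 0.014 -3 0 0; 1 -0.002 -0.011 0.02 -5.5 0 0; 1 -0.002 -0.017 0.019 -8 0 0; 1 -0.002 -0.022 0.017 -10 0 0; 1 -0.002 -0.024 0.016 -11 0 0; 1 -0.002 -0.026 0.015 -12 0 0; 1 -0.002 -0.026 0.015 -12 0 0; 1 -0.002 -0.026 0.015 -12 0 0"}}

```text
time_s: 6.08
eef_pos: [0.6115, -0.1612, 0.1755]
eef_rot: [0.15, 0.77, 0.608, 0.119]
wrist_force: [0.3, -0.2, -3.3]
opening: 0.276
grasp_force: 59.4
```

```bash
cat >> h.py <<'E'
def look():
    c=cam("wrist");W=pts(c);m=orange(c);k,l,s,ct=cv2.connectedComponentsWithStats(m.astype(np.uint8))
    p,r=pose();Rs=r*R.from_matrix(S2T.T);g=p+r.apply([0,0,.006])
    a=np.radians(-13.5);M=np.array([[np.cos(a),np.sin(a)],[-np.sin(a),np.cos(a)]])
    print("tilt",-Rs.as_euler("ZYX",degrees=True)[1])
    for i in range(1,k):
        if s[i,4]<25: continue
        w=np.nanmedian(W[l==i],0);q=Rs.inv().apply(w-g)+[.01,0,.088]
        print(ct[i].round(),s[i,4],"scoop",(q*1000).round(),"tray",(M@(w[:2]-[.54,-.2455])*1000).round(),"z",(w[2]*1000).round())
    return c
E
python3 - <<'E'
from h import *
look()
plan(.097,.06,(22,24,26,28,30,32))
E
```

```text
tilt 22.029424029053008
[248. 204.] 36 scoop [-37.  14.  19.] tray [ 34. 112.] z 88.0
[236. 212.] 37 scoop [-46.   8.  20.] tray [ 26. 106.] z 86.0
[367. 242.] 110 scoop [ 50. -15.  20.] tray [115.  83.] z 122.0
[238. 245.] 128 scoop [-47. -18.  20.] tray [25. 80.] z 86.0
[276. 241.] 75 scoop [-23. -15.  21.] tray [47. 84.] z 95.0
22 [-0.0015 -0.0005  0.0011] [ 0.03 -0.07  0.09]
24 [-0.0015 -0.0037 -0.0016] [-1.97 -0.07  0.09]
26 [-0.0015 -0.007  -0.0042] [-3.97 -0.07  0.09]
28 [-0.0015 -0.0104 -0.0067] [-5.97 -0.07  0.09]
30 [-0.0015 -0.0139 -0.0091] [-7.97 -0.07  0.09]
32 [-0.0015 -0.0175 -0.0114] [-9.97 -0.07  0.08]
```

>>> {"api": "servo_tool", "payload": {"series": "1 -0.001 -0.004 -0.002 -2 0 0; 1 -0.001 -0.007 -0.004 -4 0 0; 1 -0.001 -0.007 -0.004 -4 0 0; 1 -0.001 -0.007 -0.004 -4 0 0"}}

```text
time_s: 6.47
eef_pos: [0.6031, -0.1605, 0.176]
eef_rot: [0.176, 0.765, 0.604, 0.139]
wrist_force: [0.8, -0.2, -3.6]
opening: 0.275
grasp_force: 59.7
```

Run:
```python
from h import *
look()
plan(.097,.06,(18,28,30,32))
```

```text
tilt 25.975907274514768
[236. 206.] 131 scoop [-44.  11.  19.] tray [ 26. 108.] z 85.0
[271. 211.] 46 scoop [-22.   7.  20.] tray [ 46. 105.] z 96.0
[367. 242.] 84 scoop [ 50. -13.  21.] tray [110.  84.] z 128.0
[233. 245.] 154 scoop [-52. -18.  20.] tray [18. 79.] z 83.0
[272. 242.] 81 scoop [-26. -15.  20.] tray [42. 82.] z 94.0
18 [-0.0003  0.012   0.0116] [ 7.98 -0.06  0.07]
28 [-0.0003 -0.0031 -0.0032] [-2.02 -0.07  0.06]
30 [-0.0002 -0.0064 -0.0058] [-4.02 -0.07  0.06]
32 [-0.0002 -0.0098 -0.0083] [-6.02 -0.07  0.06]
```

>>> {"api": "servo_tool", "payload": {"series": "1 0 -0.003 -0.003 -2 0 0; 1 0 -0.003 -0.003 -2 0 0; 1 0 -0.003 -0.003 -2 0 0"}}

```text
time_s: 6.77
eef_pos: [0.5993, -0.1596, 0.1775]
eef_rot: [0.189, 0.762, 0.601, 0.15]
wrist_force: [0.3, 0.4, -3.9]
opening: 0.27
grasp_force: 59.9
```

Run:
```python
from h import *
look()
plan(.097,.06,(18,28,30,32))
```

```text
tilt 27.955153846999227
[263. 193.] 39 scoop [-27.  21.  19.] tray [ 41. 119.] z 94.0
[223. 207.] 135 scoop [-56.  10.  20.] tray [ 14. 107.] z 81.0
[263. 210.] 50 scoop [-28.   7.  19.] tray [ 40. 105.] z 94.0
[225. 245.] 231 scoop [-57. -18.  20.] tray [13. 79.] z 81.0
[265. 244.] 104 scoop [-30. -17.  20.] tray [37. 80.] z 94.0
[365. 242.] 75 scoop [ 49. -15.  20.] tray [107.  83.] z 131.0
18 [-0.0003  0.0147  0.015 ] [ 9.96 -0.07  0.07]
28 [-0.0003  0.0001 -0.0002] [-0.04 -0.07  0.06]
30 [-0.0003 -0.0031 -0.003 ] [-2.04 -0.07  0.06]
32 [-0.0003 -0.0064 -0.0056] [-4.04 -0.07  0.06]
```

>>> {"api": "servo_tool", "payload": {"series": "1 0 0 0 0 0 0; 1 0 0 0 0 0 0; 1 0 0 0 0 0 0"}}

```text
time_s: 7.07
eef_pos: [0.5996, -0.1597, 0.1776]
eef_rot: [0.19, 0.762, 0.601, 0.15]
wrist_force: [-0.6, 0.2, -4.6]
opening: 0.274
grasp_force: 59.9
```

Run:
```python
from h import *
look()
```

```text
tilt 27.991706640452513
[269. 193.] 26 scoop [-22.  22.  19.] tray [ 45. 119.] z 97.0
[207. 201.] 26 scoop [-66.  16.  19.] tray [  6. 113.] z 76.0
[226. 209.] 96 scoop [-52.   9.  20.] tray [ 18. 107.] z 83.0
[264. 212.] 41 scoop [-26.   7.  20.] tray [ 41. 105.] z 95.0
[224. 245.] 212 scoop [-58. -18.  20.] tray [12. 79.] z 80.0
[265. 242.] 85 scoop [-31. -16.  21.] tray [36. 82.] z 94.0
[365. 242.] 80 scoop [ 49. -14.  20.] tray [107.  84.] z 131.0
```

>>> {"api": "servo_tool", "payload": {"series": "1 0 -0.003 -0.003 -2 0 0; 1 0 -0.003 -0.003 -2 0 0; 1 0 -0.003 -0.003 -2 0 0"}}

```text
time_s: 7.37
eef_pos: [0.5948, -0.1584, 0.1783]
eef_rot: [0.202, 0.758, 0.599, 0.16]
wrist_force: [0.3, -0.5, -3.4]
opening: 0.274
grasp_force: 59.9
```

Run:
```python
from h import *
look()
```

```text
tilt 29.952506126326192
[268. 200.] 34 scoop [-23.  16.  19.] tray [ 42. 114.] z 97.0
[199. 205.] 268 scoop [-73.  12.  19.] tray [ -1. 109.] z 73.0
[222. 200.] 40 scoop [-57.  16.  16.] tray [ 15. 113.] z 77.0
[254. 212.] 57 scoop [-34.   7.  20.] tray [ 32. 105.] z 92.0
[230. 241.] 43 scoop [-55. -18.  14.] tray [17. 80.] z 76.0
[209. 245.] 332 scoop [-69. -18.  20.] tray [ 2. 79.] z 75.0
[256. 245.] 133 scoop [-34. -19.  20.] tray [32. 79.] z 92.0
[360. 242.] 43 scoop [ 44. -15.  20.] tray [100.  82.] z 132.0
```

>>> {"api": "servo_tool", "payload": {"series": "1 0 0 0 0 0 0; 1 0 0 0 0 0 0"}}

```text
time_s: 7.58
eef_pos: [0.5957, -0.1588, 0.179]
eef_rot: [0.203, 0.758, 0.599, 0.161]
wrist_force: [-0.3, -0.0, -2.7]
opening: 0.271
grasp_force: 59.9
```

Run:
```python
from h import *
look()
plan(.097,.06,(18,24))
```

```text
tilt 30.013077358338386
[248. 212.] 44 scoop [-38.   7.  19.] tray [ 30. 104.] z 90.0
[250. 244.] 95 scoop [-40. -17.  20.] tray [28. 80.] z 89.0
[354. 241.] 64 scoop [ 42. -12.  21.] tray [99. 85.] z 132.0
18 [-0.0004  0.017   0.0187] [12.01 -0.07  0.07]
24 [-0.0003  0.0089  0.0089] [ 6.01 -0.07  0.07]
```

>>> {"api": "servo_tool", "payload": {"series": "1 0 0.009 0.009 6 0 0; 1 0 0.017 0.019 12 0 0; 1 0 0.017 0.019 12 0 0; 1 0 0.017 0.019 12 0 0"}}

```text
time_s: 7.97
eef_pos: [0.6205, -0.1648, 0.1707]
eef_rot: [0.123, 0.775, 0.612, 0.098]
wrist_force: [-0.7, -0.6, -3.4]
opening: 0.275
grasp_force: 61.1
```

Run:
```python
from h import *
c=look();save(c,"w3")
c=cam("side");save(c,"d3")
plan(0,.06,(18,))
```

```text
tilt 18.029831934819487
[225. 209.] 166 scoop [-51.   8.  19.] tray [ 24. 106.] z 81.0
[224. 248.] 163 scoop [-57. -21.  20.] tray [17. 76.] z 79.0
[360. 245.] 37 scoop [ 46. -19.  20.] tray [115.  79.] z 111.0
18 [-0.0977  0.0009 -0.001 ] [-0.   -0.1   0.08]
```

View pics/w3.png

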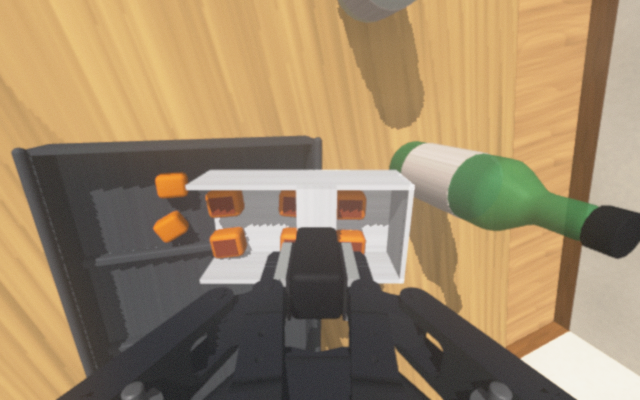

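Two chunks lie in the +y bay, at pixels (172,185) and (170,227). Six remain in the scoop in three rows of two, at x≈225, 290 and 350. I move on to the middle bay.

>>> {"api": "servo_tool", "payload": {"series": "1 -0.003 0 0 0 0 0; 1 -0.009 0 0 0 0 0; 1 -0.018 0 0 0 0 0; 1 -0.03 0 0 0 0 0; 1 -0.043 0 0 0 0 0; 1 -0.056 0 0 0 0 0; 1 -0.068 0 0 0 0 0; 1 -0.079 0 0 0 0 0; 1 -0.088 0 0 0 0 0; 1 -0.095 0 0 0 0 0; 1 -0.098 0 -0.001 0 0 0; 1 -0.098 0 -0.001 0 0 0"}}

```text
time_s: 9.07
eef_pos: [0.5957, -0.2603, 0.1718]
eef_rot: [0.123, 0.775, 0.612, 0.097]
wrist_force: [0.1, -0.1, -3.2]
opening: 0.274
grasp_force: 61.1
```

Run:
```python
from h import *
look()
plan(0,.06,(18,22,24,26,28,30))
```

```text
tilt 18.00774012459339
[233. 195.] 31 scoop [-47.  20.  19.] tray [26. 19.] z 82.0
[226. 211.] 113 scoop [-51.   7.  20.] tray [22.  6.] z 82.0
[223. 248.] 127 scoop [-59. -21.  20.] tray [ 15. -22.] z 80.0
[360. 246.] 31 scoop [ 44. -19.  20.] tray [113. -19.] z 112.0
18 [0.0007 0.0002 0.0005] [ 0.01 -0.07  0.05]
22 [ 0.0008 -0.0063 -0.0048] [-3.99 -0.07  0.05]
24 [ 0.0008 -0.0097 -0.0073] [-5.99 -0.07  0.05]
26 [ 0.0008 -0.0132 -0.0097] [-7.99 -0.07  0.04]
28 [ 0.0008 -0.0168 -0.012 ] [-9.99 -0.07  0.04]
30 [ 0.0008 -0.0204 -0.0141] [-11.99  -0.07   0.04]
```

>>> {"api": "servo_tool", "payload": {"series": "1 0.001 -0.006 -0.005 -4 0 0; 1 0.001 -0.013 -0.01 -8 0 0; 1 0.001 -0.02 -0.014 -12 0 0; 1 0.001 -0.02 -0.014 -12 0 0; 1 0.001 -0.02 -0.014 -12 0 0"}}

```text
time_s: 9.53
eef_pos: [0.5726, -0.2522, 0.1783]
eef_rot: [0.202, 0.758, 0.599, 0.16]
wrist_force: [0.0, -0.7, -2.5]
opening: 0.275
grasp_force: 61.4
```

Run:
```python
from h import *
look()
```

```text
tilt 29.96288319239644
[261. 247.] 37 scoop [-32. -19.  19.] tray [ 35. -19.] z 94.0
```

>>> {"api": "servo_tool", "payload": {"series": "1 0 0.009 0.009 6 0 0; 1 0 0.017 0.019 12 0 0; 1 0 0.017 0.019 12 0 0; 1 0 0.017 0.019 12 0 0"}}

```text
time_s: 9.92
eef_pos: [0.5996, -0.2594, 0.1715]
eef_rot: [0.124, 0.775, 0.613, 0.097]
wrist_force: [0.0, -0.3, -3.0]
opening: 0.269
grasp_force: 61.8
```

Run:
```python
from h import *
c=look();save(c,"w4")
plan(-.097,.06,(18,))
```

```text
tilt 18.05195097848051
[238. 198.] 131 scoop [-42.  18.  18.] tray [34. 18.] z 82.0
[242. 215.] 91 scoop [-39.   5.  20.] tray [36.  6.] z 85.0
[233. 245.] 100 scoop [-48. -17.  20.] tray [ 27. -17.] z 83.0
18 [-0.0977 -0.0018 -0.0011] [ 0.05 -0.07  0.15]
```

View pics/w4.png

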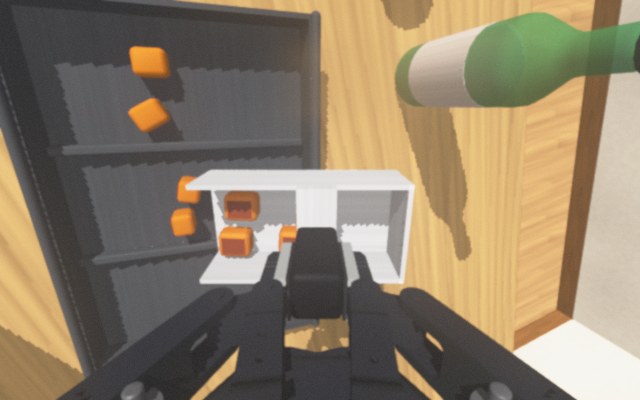

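Two chunks are now in the middle bay, at pixels (190,188) and (183,222). The last four go into the third bay.

>>> {"api": "servo_tool", "payload": {"series": "1 -0.003 0 0 0 0 0; 1 -0.009 0 0 0 0 0; 1 -0.018 -0.001 0 0 0 0; 1 -0.03 -0.001 0 0 0 0; 1 -0.043 -0.001 0 0 0 0; 1 -0.056 -0.001 0 0 0 0; 1 -0.068 -0.001 0 0 0 0; 1 -0.079 -0.002 0 0 0 0; 1 -0.088 -0.002 0 0 0 0; 1 -0.095 -0.002 -0.001 0 0 0; 1 -0.098 -0.002 -0.001 0 0 0; 1 -0.098 -0.002 -0.001 0 0 0"}}

```text
time_s: 10.97
eef_pos: [0.5719, -0.3544, 0.1712]
eef_rot: [0.123, 0.775, 0.612, 0.097]
wrist_force: [-0.8, 0.7, -3.8]
opening: 0.271
grasp_force: 61.8
```

>>> {"api": "servo_tool", "payload": {"series": "1 0.001 -0.006 -0.005 -4 0 0; 1 0.001 -0.013 -0.01 -8 0 0; 1 0.001 -0.02 -0.014 -12 0 0; 1 0.001 -0.02 -0.014 -12 0 0; 1 0.001 -0.02 -0.014 -12 0 0; 1 0.001 -0.022 -0.015 -13 0 0; 1 0.001 -0.024 -0.016 -14 0 0; 1 0.001 -0.024 -0.016 -14 0 0; 1 0.001 -0.024 -0.016 -14 0 0; 1 0.001 -0.024 -0.016 -14 0 0; 1 0.001 -0.024 -0.016 -14 0 0; 1 0.001 -0.024 -0.016 -14 0 0"}}

```text
time_s: 11.97
eef_pos: [0.5457, -0.3462, 0.1791]
eef_rot: [0.216, 0.754, 0.596, 0.171]
wrist_force: [0.3, -0.4, -2.8]
opening: 0.272
grasp_force: 62.0
```

Run:
```python
from h import *
c=look();save(c,"w5")
plan(-.097,.06,(32,36,))
```

```text
tilt 31.994382621628287
[150.  66.] 30 scoop [-108.  106.  -16.] tray [-14.  10.] z 24.0
[248. 212.] 115 scoop [-39.   9.  19.] tray [ 27. -87.] z 90.0
[269. 219.] 49 scoop [-23.   2.  19.] tray [ 41. -95.] z 98.0
[173. 225.] 26 scoop [-110.  -18.  -14.] tray [ -16. -114.] z 24.0
[228. 244.] 113 scoop [-55. -17.  19.] tray [  14. -114.] z 81.0
32 [-0.0004  0.0009 -0.0001] [-0.01 -0.08  0.08]
36 [-0.0004 -0.0057 -0.0055] [-4.01 -0.09  0.07]
```

View pics/w5.png

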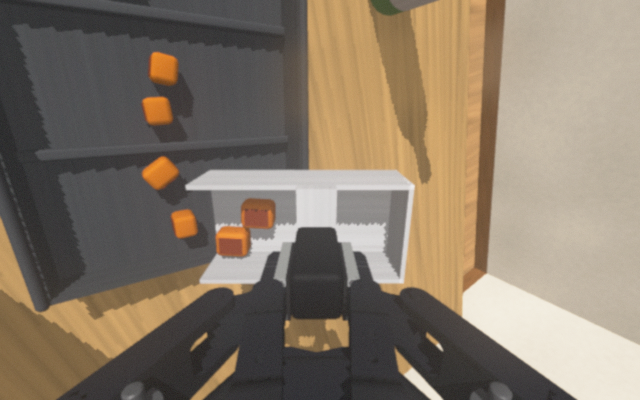

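Two chunks are in the third bay, at (162,172) and (184,223). The last two are still in the scoop at (233,240) and (258,212). I tilt a little further.

>>> {"api": "servo_tool", "payload": {"series": "1 0 -0.003 -0.003 -2 0 0; 1 0 -0.006 -0.006 -4 0 0; 1 0 -0.006 -0.006 -4 0 0; 1 0 -0.006 -0.006 -4 0 0; 1 0 -0.006 -0.006 -4 0 0; 1 0 -0.006 -0.006 -4 0 0; 1 0 -0.006 -0.006 -4 0 0; 1 0 -0.006 -0.006 -4 0 0; 1 0 -0.006 -0.006 -4 0 0"}}

```text
time_s: 12.77
eef_pos: [0.5374, -0.3442, 0.1809]
eef_rot: [0.242, 0.746, 0.589, 0.192]
wrist_force: [-0.7, -0.5, -2.9]
opening: 0.273
grasp_force: 62.1
```

Run:
```python
from h import *
c=look();save(c,"w6")
plan(-.097,.06,(36,40,))
plan(-.097,.11,(30,0,))
```

```text
tilt 35.997837109245644
[145.  66.] 53 scoop [-111.  106.  -15.] tray [-14.  10.] z 21.0
[140. 111.] 44 scoop [-117.   76.   -9.] tray [-22. -21.] z 23.0
[170. 228.] 33 scoop [-112.  -19.  -12.] tray [ -16. -115.] z 23.0
[177. 232.] 71 scoop [-100.  -17.    1.] tray [ -14. -113.] z 41.0
36 [-0.0004  0.0005  0.0006] [-0.   -0.09  0.06]
40 [-0.0004 -0.006  -0.0048] [-4.   -0.09  0.06]
30 [-0.0004  0.039  -0.031 ] [ 6.   -0.08  0.07]
0 [-0.0005  0.0681  0.0245] [36.   -0.06  0.09]
```

View pics/w6.png

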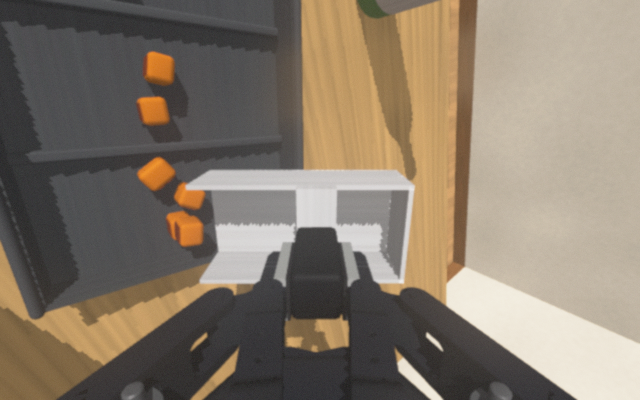

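The scoop is empty, with four chunks in the third bay around (175,210), one perhaps resting on another. I raise the scoop straight up before levelling.

>>> {"api": "servo_tool", "payload": {"series": "1 0 0.002 -0.003 0 0 0; 1 0 0.006 -0.008 0 0 0; 1 0 0.012 -0.016 0 0 0; 1 0 0.02 -0.027 0 0 0; 1 0 0.03 -0.04 0 0 0; 1 0 0.04 -0.054 0 0 0; 1 0 0.048 -0.066 0 0 0; 1 0 0.054 -0.074 0 0 0; 1 0 0.057 -0.078 0 0 0; 1 0 0.058 -0.08 0 0 0; 1 0 0.058 -0.08 0 0 0"}}

```text
time_s: 13.73
eef_pos: [0.5371, -0.3442, 0.2799]
eef_rot: [0.243, 0.746, 0.589, 0.192]
wrist_force: [-0.1, 0.1, -2.7]
opening: 0.272
grasp_force: 62.1
```

Run:
```python
from h import *
c=look();save(c,"w7");c=cam("scene");save(c,"s7")
cv2.imwrite("pics/c7.png",np.hstack([cv2.imread("pics/w7.png")[:320,40:360],cv2.resize(cv2.imread("pics/s7.png")[90:250,150:350],(400,320))]))
print(pose()[0])
Rs=R.from_euler("ZY",[-3.4,0],degrees=True)
print(rel(np.array([.5059,0,.25]),Rs*R.from_matrix(S2T)))
```

```text
tilt 35.95999985808567
[133.  76.] 25 scoop [-170.  106.  -97.] tray [-13.  10.] z 19.0
[156. 200.] 57 scoop [-159.  -18.  -80.] tray [ -15. -115.] z 39.0
[ 0.5367892  -0.34386111  0.27856251]
(array([ 0.3273, -0.106 , -0.0409]), array([35.84,  3.05, -9.7 ]))
```

View pics/c7.png

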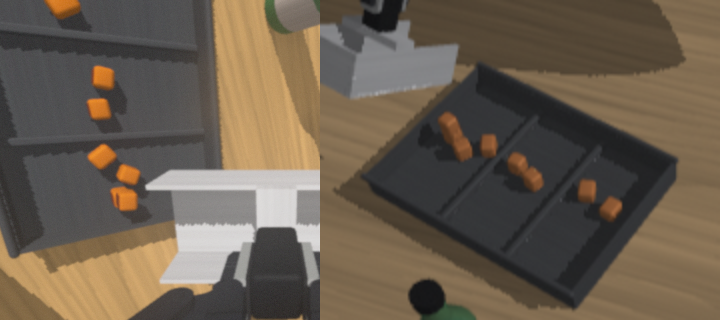

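All eight chunks are in the tray, split 2, 2 and 4. I carry the empty scoop back, levelling it on the way.

>>> {"api": "servo_tool", "payload": {"series": "1 0.006 -0.002 -0.001 1 0 0; 1 0.02 -0.006 -0.002 3 0.2 -0.7; 1 0.04 -0.013 -0.005 6 0.5 -1.5; 1 0.065 -0.021 -0.008 9 0.8 -2.3; 1 0.095 -0.031 -0.012 12 1 -3.2; 1 0.125 -0.041 -0.016 15 1.3 -4; 1 0.155 -0.05 -0.019 18 1.5 -4.8; 1 0.185 -0.06 -0.023 21 1.8 -5.7; 1 0.215 -0.07 -0.027 24 2 -6.5; 1 0.245 -0.079 -0.031 27 2.3 -7.3; 1 0.275 -0.089 -0.034 30 2.5 -8.1; 1 0.3 -0.097 -0.037 33 2.8 -8.9"}}

```text
time_s: 14.83
eef_pos: [0.5085, -0.0269, 0.2517]
eef_rot: [0.019, 0.732, 0.681, 0.015]
wrist_force: [1.0, -0.3, -3.4]
opening: 0.272
grasp_force: 61.9
```

Run:
```python
from h import *
Rs=R.from_euler("ZY",[-3.4,0],degrees=True)*R.from_matrix(S2T)
print(pose()[0],rel(np.array([.504,.2085,.19]),Rs))
```

```text
[ 0.50847687 -0.02685388  0.25174307] (array([ 0.2347, -0.0243,  0.0597]), array([ 2.71,  0.25, -0.74]))
```

>>> {"api": "servo_tool", "payload": {"series": "1 0.022 -0.002 0.006 0.5 0 -0.2; 1 0.046 -0.005 0.012 1 0.1 -0.3; 1 0.072 -0.007 0.018 1.5 0.1 -0.5; 1 0.098 -0.01 0.025 2 0.2 -0.6; 1 0.124 -0.013 0.032 2.7 0.2 -0.7; 1 0.15 -0.016 0.038 2.7 0.2 -0.7; 1 0.175 -0.018 0.045 2.7 0.2 -0.7; 1 0.198 -0.02 0.051 2.7 0.2 -0.7; 1 0.217 -0.022 0.056 2.7 0.2 -0.7; 1 0.23 -0.024 0.059 2.7 0.2 -0.7; 1 0.235 -0.024 0.06 2.7 0.2 -0.7; 1 0.235 -0.024 0.06 2.7 0.2 -0.7"}}

```text
time_s: 15.83
eef_pos: [0.5052, 0.2071, 0.1896]
eef_rot: [0.002, 0.728, 0.686, 0.0]
wrist_force: [-0.7, 0.6, -2.2]
opening: 0.27
grasp_force: 61.9
```

Run:
```python
from h import *
Rs=R.from_euler("ZY",[-3.4,0],degrees=True)*R.from_matrix(S2T)
print(pose()[0],rel(np.array([.503,.2095,.1095]),Rs))
c=cam("side");W=pts(c);x,y,z=np.moveaxis(W,-1,0);im=c["img"].astype(int)
m=(x>.39)&(x<.61)&(y>.13)&(y<.29)&(z>.06)&(z<.15)&(im.min(-1)>110)
for lo in(.40,.44,.48,.52,.55):
    s=m&(x>lo)&(x<lo+.03); print(lo,s.sum(),np.percentile(z[s],[2,98]).round(4) if s.any() else 0)
```

```text
[0.50518242 0.20712008 0.18962123] (array([ 0.0024, -0.0025,  0.0801]), array([ 0.14,  0.11, -0.03]))
0.4 133 [0.0964 0.1388]
0.44 765 [0.0967 0.1388]
0.48 660 [0.0972 0.1473]
0.52 422 [0.0971 0.1396]
0.55 420 [0.0973 0.1398]
```

The scoop hangs level, so I lower it onto the board.

>>> {"api": "servo_tool", "payload": {"series": "1 0.001 -0.001 0.008 0 0 0; 1 0.002 -0.002 0.02 0 0 0; 1 0.002 -0.002 0.035 0 0 0; 1 0.002 -0.002 0.05 0 0 0; 1 0.002 -0.002 0.062 0 0 0; 1 0.002 -0.002 0.07 0 0 0; 1 0.002 -0.002 0.075 0 0 0; 1 0.002 -0.002 0.078 0 0 0; 1 0.002 -0.002 0.08 0 0 0; 1 0.002 -0.002 0.08 0 0 0; 1 0.002 -0.002 0.08 0 0 0"}}

```text
time_s: 16.8
eef_pos: [0.5044, 0.2085, 0.1109]
eef_rot: [0.002, 0.728, 0.685, 0.001]
wrist_force: [-0.3, 0.0, -2.3]
opening: 0.272
grasp_force: 61.9
```

>>> {"api": "servo_tool", "payload": {"series": "0.2 0 0 0 0 0 0; -0.2 0 0 0 0 0 0; -0.6 0 0 0 0 0 0; -1 0 0 0 0 0 0; -1 0 0 0 0 0 0; -1 0 0 0 0 0 0; -1 0 0 0 0 0 0; -1 0 0 0 0 0 0; -1 0 0 0 0 0 0"}}

```text
time_s: 17.55
eef_pos: [0.504, 0.2084, 0.1104]
eef_rot: [0.002, 0.728, 0.685, 0.001]
wrist_force: [0.1, -1.1, 0.8]
opening: 1.0
grasp_force: 0.0
```

>>> {"api": "servo_tool", "payload": {"series": "-1 0 0 -0.01 0 0 0; -1 0 0 -0.03 0 0 0; -1 0 0 -0.055 0 0 0; -1 0 0 -0.08 0 0 0; -1 0 0 -0.105 0 0 0; -1 0 0 -0.13 0 0 0; -1 0 0 -0.145 0 0 0; -1 0 0 -0.15 0 0 0; -1 0 0 -0.15 0 0 0"}}

```text
time_s: 18.3
eef_pos: [0.5043, 0.2089, 0.2625]
eef_rot: [0.003, 0.728, 0.685, 0.002]
wrist_force: [-0.4, -0.0, -0.2]
opening: 1.002
grasp_force: 0.0
```

Run:
```python
from h import *
c=cam("side");save(c,"d8");W=pts(c);x,y,z=np.moveaxis(W,-1,0)
reg=(x>.38)&(x<.62)&(y>.1)&(y<.32)
s=reg&(z>.105)&(z<.13);print("post",np.median(W[s],0))
for lo in(.41,.45,.5,.54): t=reg&(x>lo)&(x<lo+.03)&(z>.048)&(z<.07)&(c["img"].min(-1)>110);print(t.sum(),np.percentile(z[t],98))
c=cam("scene");save(c,"s8");print(ctrl.get_obs()["eef_pos"],ctrl.get_obs()["opening"])
cv2.imwrite("pics/c8.png",np.vstack([cv2.resize(cv2.imread(f"pics/{n}8.png"),(480,300)) for n in "ds"]))
```

```text
post [0.50515856 0.21347734 0.12039647]
81 0.05981033002887126
164 0.05969103393792184
251 0.06793990710087305
194 0.0601685353386049
[0.50293217 0.20859064 0.25961648] 0.9992187303606583
```

View pics/c8.png

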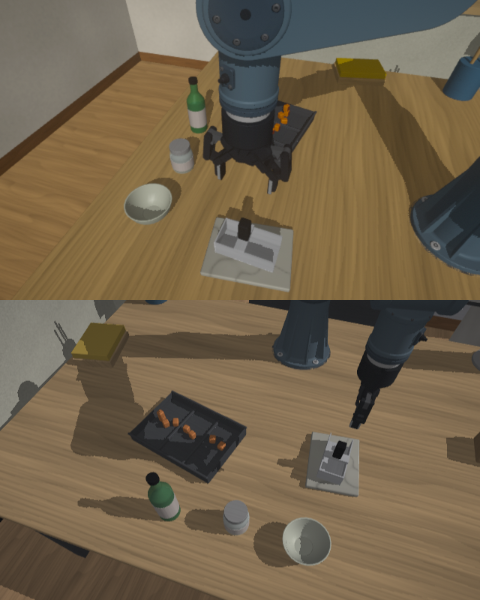

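Both views show the scoop standing upright on the middle of the board, at (335,460) in the lower one. The eight chunks lie spread over the tray at (190,430), and the gripper is clear. I hand in.

```bash
python3 -c "
from bench import ctrl
print(ctrl.hand_in())"
```

```text
the job is handed in; nothing more can be done
None
```

I handed the job in at about 18 s: all eight chunks are in the tray (2, 2 and 4 across the bays, one possibly resting on another), the empty scoop stands upright mid-board, and no verdict came back.

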